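# Stand the top-heavy lens between lamp and camera

## Task

Pick up the tall top-heavy lens stand (blue head with yellow rings) by its head and, keeping it upright all the way, stand its foot fully in the orange-lipped carrier on the rail, with the lens looking along the rail between lamp and camera (either way round). Set the foot down flat between the lips and fully on the carrier before you let go, and leave it standing there by itself. Leave the other two stands upright where they are.

Things in the scene. Friction and masses are not known exactly. Their poses are not given: they have to be found in the camera images.
- lens_mid (a point): The lens stand, half-way up: 90 mm above the underside of its foot, 180 mm tall, about 0.5 kg, most of it in the head; tips over beyond some 12 degrees. Aluminium foot 60 x 50 x 12 mm (x, y, z), steel post 15 mm thick up to 128 mm, blue head above. x: line of sight of the lens; y: across, between the head's two flat blue faces; z: up. Stands on the bench at the start
- lens_head (a point): Centre of the lens stand's blue head, 154 mm above the underside of the foot; same axes. A block 46 x 44 x 52 mm (x, y, z) from 128 to 180 mm up; its bare flat +y and -y faces (44 mm apart) are to be gripped; on its +x and -x faces a yellow ring with glass, 40 mm across (74 mm over both rings)
- carrier_floor (a point): The carrier, fixed on the rail at a place that varies: aluminium plate 90 mm long (x, along the rail), 80 mm wide (y), open at both ends, with an orange lip along each side, 10 mm thick, 10 mm high above the plate, 60 mm apart inside. This point: middle of the plate's upper face, on which the foot is to stand, 37 mm above the bench; z: up
- rail: The optical rail, fixed, 480 mm long (x), 70 mm wide, its top 25 mm above the bench; origin at the middle of its underside. At +x = 200 mm stands the black finned lamp, at -x = 200 mm the red camera, their line of light 187 mm above the bench, nothing higher than 220 mm; both reach in to 160 mm from the middle
- iris_mid (a point): A bystander, half-way up: the iris stand, 174 mm tall, black round foot 64 mm across, thin post and an upright aluminium disc 56 mm across; loose
- holder_mid (a point): A bystander, half-way up: the short empty post holder, 120 mm tall, black round foot 64 mm across, black barrel 25 mm thick with a brass screw and a bare steel pin; loose
Mind the look-alikes: they are no part of the job. Leave any red look-alike of the part that bears lens_mid alone.

How it is judged (in metres and radians):
On the way:
1. the lens stand is set down in the carrier, upright, while the fingers still hold it (x of lens_mid in the frame of carrier_floor between -0.02 and 0.02 m and y of lens_mid in the frame of carrier_floor between -0.01 and 0.01 m and z of lens_mid in the frame of carrier_floor between 0.085 and 0.095 m and angle between lens_mid's own z axis and vertical below 0.06 rad and angle between the x axis of lens_mid and the x axis of carrier_floor, either way round below 0.2 rad and contact force between the fingers and lens_stand above 0.5 N), for 0.1 s.
At the end, for the whole second after the job is handed in: The lens stand stands free and at rest on the carrier between the lips: middle within 20 mm of the carrier's along the rail and 10 mm across, height within 5 mm of standing on the plate, upright within 0.06 rad, line of sight within 0.2 rad of the rail, either way round (x of lens_mid in the frame of carrier_floor between -0.02 and 0.02 m and y of lens_mid in the frame of carrier_floor between -0.01 and 0.01 m and z of lens_mid in the frame of carrier_floor between 0.085 and 0.095 m and angle between lens_mid's own z axis and vertical below 0.06 rad and angle between the x axis of lens_mid and the x axis of carrier_floor, either way round below 0.2 rad and linear speed of lens_stand below 0.02 m/s and angular speed of lens_stand below 0.1 rad/s); the robot touches nothing.
It fails at once if the lens stand tips by more than 0.35 rad (angle between lens_mid's own z axis and vertical above 0.35 rad).
It fails at once if the iris stand is moved by more than 30 mm or tipped over (distance of iris_mid from where it was at the start of the episode above 0.03 m or angle between iris_mid's own z axis and vertical above 0.35 rad).
It fails at once if the post holder is moved by more than 30 mm or tipped over (distance of holder_mid from where it was at the start of the episode above 0.03 m or angle between holder_mid's own z axis and vertical above 0.35 rad).
It also fails if it takes over 48 s, if anything falls off the work surface, if the arm or the gripper's body presses on something with over 40 N, if the wrist force passes 120 N, or if a joint passes its speed limit or range.

## Robot

A 6-joint arm with a two-finger parallel gripper is mounted at the origin on the work surface. World frame = base frame: x ahead of the robot, y to its left, z up, the work surface at z = 0. Lengths are in m, angles in degrees, forces in N, time in s.
With the tool pointing down it reaches from about 0.375 to 0.9 m from the base axis. Payload 3.1 kg.
Tool frame: the origin (TCP) lies on the centre line of the jaws, within the pads' length; the fingertips stand 25 mm ahead of it and the grasp point (between the pads) lies 6 mm ahead of it; z points along the fingers, y is the line along which they close (so a half turn about z gives the same grasp; the last joint's range is limited). The gripper opens to 87 mm and grips with 3 to 60 N. Pads are 19 mm wide; open, the fingers measure 117 mm over their backs; the gripper's body (75 mm by 190 mm) begins 51 mm behind the grasp point.
Start: joints at [-80.071, 30.224, 82.088, -0, 67.689, -10.227], TCP at [0.215, -0.587, 0.248] pointing down, gripper open.
Joint ranges: [-176.69, 176.69], [-43.24, 126.21], [12.49, 139.97], [-82, 262], [0, 151.66], [-163.58, 163.58]. Speed limits (degrees/s): [159.86, 159.86, 180, 180, 180, 180].

## Interface

Orientations are given as a 3x3 rotation matrix whose columns are the frame's x, y, z axes.
In Python, from rig import bot, cams, models gives the robot as it stands. The module is installed in compiled form; this text tells all that it offers.
- The arm moves only by the shell command python3 -m handwheel 'ROWS' [OPENING]. ROWS is JSON, a list of rows, each a list of 6 numbers: the shift along the world's x, y, z each as a share of 1 m, from -1 to 1, then the turn, a rotation vector about the world's x, y, z each as a share of 2 rad, from -1 to 1. In form: [[dx, dy, dz, wx, wy, wz], ...]. A call has exactly 8 rows; each row is the pose to reach, as a shift and turn from the pose commanded when the call began; what a row does not reach only later rows make up. A row lasts 1/12 s, in which the tool goes at most 41.7 mm and 7.16 degrees, less where a joint would pass 70% of its speed; a pose out of reach is approached as far as the arm can. A call with a number of a shift or a turn outside -1 to 1 is refused whole. A call with a gripper value outside its range is refused whole. OPENING is the opening, from -1 (shut) to 1 (fully open), so that 0 is half open, set as the call begins (- or left out, the last holds). The fingers move at their own pace and stop on an object; the grip force is fixed at half the most. Time passes only in rows, so rows that repeat a pose let the fingers close, or fill a call up. It gives the time, the measured TCP pose, the force, the opening and the grip force at its end, in the units of the state.
- bot.read_state(): the state, without advancing time (a new reading comes with each control period).
- cams.capture(name): name is "side" or "top"; returns (picture, depth): 480x640x3 uint8, blue, green, red; 480x640 float32, m along the optical axis (not along the pixel's ray), 0 where there is no reading.
- cams.calibration(name): a dict with "mtx" (3x3 intrinsics, pixels), "dist_coeffs" ([k1, k2, p1, p2, k3] as OpenCV has them; the pictures are not rectified), "R" (3x3) and "t" (3): a world point X has camera coordinates R X + t. Camera axes: x right, y down, z forward; pixel columns grow to the right and rows downward; lengths in m; the calibration is good to about 2 mm. A picture is of the moment at which its call begins. calibration takes no time and is no camera call.
- bot.hand_in(): hands the job in; it is judged then, once.
Trained networks look in the newest picture that a camera, given by its name, has taken for a name from the list of things; names that differ only in an ending like _2 or _b are one class to them, and where a whole thing is asked for, a point or a joint stands for the part that bears it (a point fixed in the world has none). Each returns a list of dicts, best first, with "conf" (0 to 1); they miss things now and then, are a little off and sometimes report something else, mostly with a low value. They report only what shows in the picture. A call takes as long as a camera call. They do not tell look-alikes from the thing itself.
- models.spot_in(query, camera): "position" ([column, row] in pixels, amid what is visible of it).
- models.tip_of(query, camera): "position" ([column, row] in pixels: a listed point, or the origin of a listed thing).
The state is a dict: "time_s": time; "joint_positions": joint angles; "qvel": joint speeds; "tau": joint torques, N m; "position": TCP position; "tcp_rot": TCP orientation; "force": force on the tool from outside, world axes, zero at the start; "moment": the same for the moment, N m; "opening": opening from 0.0 (shut) to 1.0 (fully open); "grasp_force": force on a finger pad.
Only numpy, scipy, OpenCV 4.12 (cv2) and the standard library are available. Lean on these libraries where they do the work, as an engineer would, in place of code of your own. Each camera call takes 0.05 s, during which the arm holds its last target. There are 200 camera calls.

## Working session

There is one attempt and no reset: what is moved stays moved. The work goes in short steps, Python scripts to look and compute and a shell command to move; the robot and the scene stay as the last step left them, time stands still between calls to the robot, and variables do not carry over. Pictures are saved under pics/ and viewed, at most 10 in all, crops included, and the job is handed in when it is done.

```bash
mkdir -p pics; cat > h.py <<'E'
import numpy as np, cv2
from rig import bot, cams, models
def ray(c,px):
    K=np.array(c["mtx"]);d=np.array(c["dist_coeffs"]);R=np.array(c["R"]);t=np.array(c["t"]).ravel()
    p=cv2.undistortPoints(np.array([[px]],float),K,d)[0,0]
    return R,t,np.array([p[0],p[1],1.])
def at_depth(c,px,z):
    R,t,v=ray(c,px); return R.T@(v*z-t)
def at_height(c,px,h):
    R,t,v=ray(c,px); o=-R.T@t; w=R.T@v; return o+w*(h-o[2])/w[2]
def cloud(c,depth):
    K=np.array(c["mtx"]);d=np.array(c["dist_coeffs"]);R=np.array(c["R"]);t=np.array(c["t"]).ravel()
    H,W=depth.shape;u,v=np.meshgrid(np.arange(W),np.arange(H))
    p=cv2.undistortPoints(np.stack([u,v],-1).reshape(-1,1,2).astype(float),K,d).reshape(H,W,2)
    P=np.dstack([p,np.ones((H,W))])*depth[...,None]
    return (P-t)@R
E
python3 - <<'E'
from h import *
for n in("side","top"):
    im,d=cams.capture(n); cv2.imwrite(f"pics/{n}0.png",im); np.savez(f"{n}0.npz",im=im,d=d)
    c=cams.calibration(n); print(n,-np.array(c["R"]).T@np.array(c["t"]).ravel(), np.array(c["R"]).round(2).tolist())
    for q in("lens_mid","lens_head","carrier_floor","rail","iris_mid","holder_mid"):
        for r in models.tip_of(q,n)[:3]:
            px=r["position"]; z=d[int(np.clip(px[1],0,479)),int(np.clip(px[0],0,639))]
            print(q,np.round(px,1),round(r["conf"],2),at_depth(c,px,z).round(3))
print(bot.read_state()["time_s"])
E
```

```text
side [0.24208858 0.48549777 0.65003655] [[-0.9, -0.45, 0.01], [-0.3, 0.58, -0.76], [0.33, -0.68, -0.65]]
lens_mid [446.9 258.1] 0.96 [ 0.349 -0.194  0.084]
lens_mid [379.8 229.6] 0.67 [ 0.471 -0.202  0.093]
lens_head [394.7 161.6] 0.94 [ 0.49  -0.304  0.167]
lens_head [381.9 197.9] 0.85 [ 0.466 -0.183  0.172]
lens_head [449.8 223.4] 0.71 [ 0.352 -0.169  0.17 ]
carrier_floor [215.5 281. ] 0.64 [ 0.688 -0.016  0.035]
rail [206.1 317.4] 0.8 [0.659 0.052 0.025]
iris_mid [320.8 318.6] 0.8 [0.471 0.021 0.086]
holder_mid [285.8 425.6] 0.94 [0.431 0.194 0.086]
top [ 0.41608591 -0.04577961  0.94191622] [[-0.02, -1.0, 0.02], [-0.99, 0.02, -0.12], [0.12, -0.02, -0.99]]
lens_mid [488.3 246.4] 0.76 [ 0.493 -0.298  0.179]
lens_mid [408.1 267.1] 0.62 [ 0.467 -0.185  0.177]
lens_head [502.9 242.7] 0.76 [ 0.498 -0.319  0.178]
lens_head [417.1 348.2] 0.75 [ 0.357 -0.192  0.182]
lens_head [421.2 266.7] 0.7 [ 0.467 -0.202  0.181]
carrier_floor [285.4 145.2] 0.92 [ 0.682 -0.014  0.038]
rail [260.1 155. ] 0.7 [0.666 0.028 0.035]
iris_mid [265.7 271.2] 0.83 [0.465 0.01  0.172]
holder_mid [158.6 290.8] 0.57 [0.444 0.179 0.089]
0.7
```

View pics/side0.png

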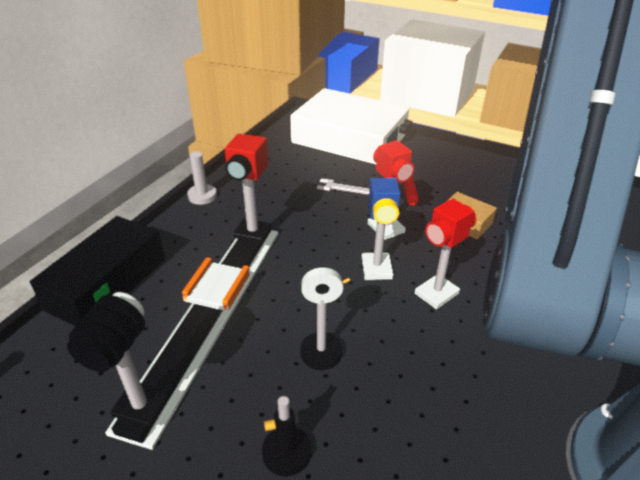

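View pics/top0.png

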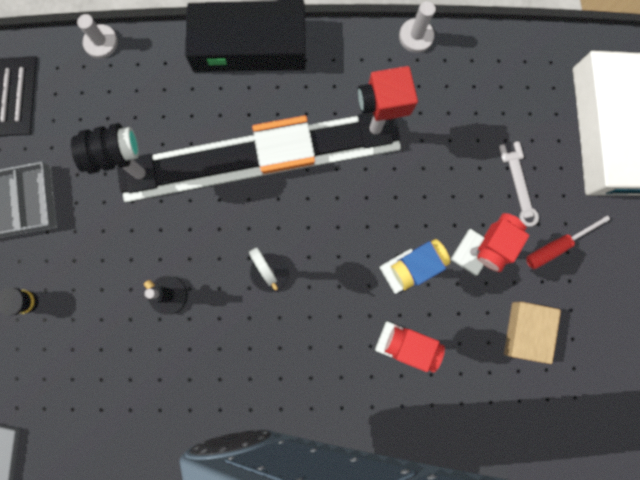

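The blue head with yellow rings is at side (384,200) and top (420,265). The red look-alikes are at side (395,162) and (450,225), and top (502,240) and (415,350). Only the blue and yellow one fits the description. The carrier is at top (285,145), the iris at (263,268) and the holder at (160,292).

```bash
cat > m.py <<'E'
from h import *
def mask(im,name):
    h=cv2.cvtColor(im,cv2.COLOR_BGR2HSV);H,S,V=[h[...,i] for i in range(3)]
    return {"blue":(H>100)&(H<128)&(S>120)&(V>50),"orange":(H>5)&(H<18)&(S>150)&(V>120),"yellow":(H>18)&(H<35)&(S>120)&(V>100)}[name]
def rect(P):
    r=cv2.minAreaRect((P[:,:2]*1000).astype(np.float32)); return np.round(r[0],1),np.round(r[1],1),round(r[2],1)
E
python3 - <<'E'
from m import *
z=np.load("top0.npz");im,d=z["im"],z["d"];c=cams.calibration("top")
P=cloud(c,d)
def roi(m,x0,x1,y0,y1):
    k=np.zeros_like(m);k[y0:y1,x0:x1]=True;return m&k&(d>0)
b=roi(mask(im,"blue"),380,460,225,305); Q=P[b]; T=Q[(Q[:,2]>.172)&(Q[:,2]<.19)]
print("blue top",len(Q),len(T),T.mean(0).round(4),rect(T))
y=P[roi(mask(im,"yellow"),380,460,225,305)];y=y[y[:,2]>.13]
print("yellow",len(y),y[:,2].min(),y[:,2].max()); 
C=T.mean(0)
allh=P[roi(mask(im,"blue")|mask(im,"yellow"),380,460,225,305)];allh=allh[allh[:,2]>.15];print("head all",rect(allh))
o=P[roi(mask(im,"orange"),240,330,105,185)];print("orange",len(o),np.median(o[:,2]),rect(o[o[:,2]>.035]))
# foot + rail
rr=P[(d>0)&(P[...,2]>.018)&(P[...,2]<.03)&(P[...,0]>.6)&(P[...,0]<.76)&(P[...,1]>-.25)&(P[...,1]<.32)];print("rail",len(rr),rect(rr))
f=P[roi(np.ones_like(b),375,425,240,295)];f=f[(f[:,2]>.007)&(f[:,2]<.02)];print("foot",len(f),rect(f))
# lens line by side camera
s=np.load("side0.npz");ims,ds=s["im"],s["d"];cs=cams.calibration("side");Ps=cloud(cs,ds)
k=mask(ims,"blue")&(ds>0);k[:, :355]=False;k[:,415:]=False;k[:165]=False;k[230:]=False
Q=Ps[k];print("side blue",len(Q),Q.mean(0),rect(Q[Q[:,2]>.174]) if (Q[:,2]>.174).sum()>5 else 0)
k=mask(ims,"orange")&(ds>0);k[:,:170]=False;k[:,260:]=False
Q=Ps[k];print("side orange",len(Q),np.median(Q[:,2]),rect(Q[Q[:,2]>.035]))
cv2.imwrite("pics/crop.png",np.hstack([cv2.resize(im[215:315,360:460],(400,400),interpolation=3),cv2.resize(ims[150:310,330:490],(400,400),interpolation=3)]))
E
```

```text
blue top 996 987 [ 0.4717 -0.2054  0.1793] (array([ 472. , -205.4]), array([44.1, 44.3]), 28.7)
yellow 388 0.1472219577099647 0.17184493598197087
head all (array([ 472.8, -206.3]), array([44.4, 74.1]), 26.7)
orange 547 0.04603968604119763 (array([682.7, -10.9]), array([80.8, 87.3]), 9.7)
rail 4447 (array([669.5,  31.6]), array([ 69.6, 480.6]), 9.7)
foot 323 (array([ 472.1, -205.4]), array([50.4, 60.2]), 29.0)
side blue 622 [ 0.47052864 -0.19863026  0.17479189] (array([ 472.2, -206.3]), array([43.5, 47.6]), 27.9)
side orange 675 0.045316679384078414 (array([695.6, -81.7]), array([ 80.1, 235.8]), 11.1)
```

View pics/crop.png

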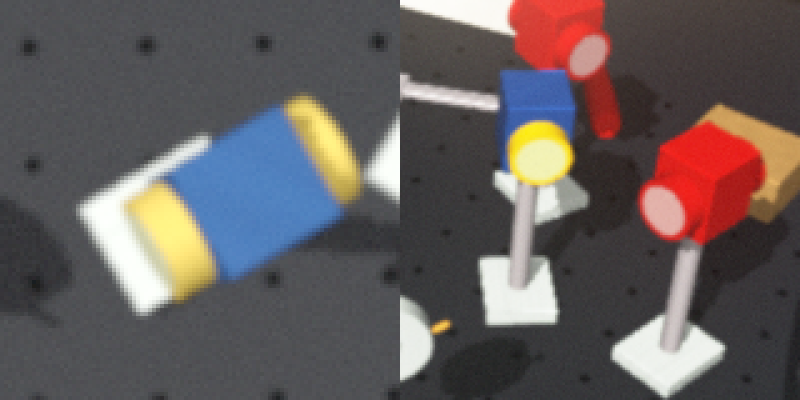

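The crop confirms it: blue head with yellow rings on a white foot, at top (420,265). I'll refine the carrier measurement, since the foot has only 5 mm play per side there, and read the tool pose.

```bash
cat > car.py <<'E'
from m import *
def carrier(n,im,d,x0,x1,y0,y1,yr=(-.075,.05)):
    c=cams.calibration(n);P=cloud(c,d);k=np.zeros(d.shape,bool);k[y0:y1,x0:x1]=True
    o=P[k&mask(im,"orange")&(d>0)];o=o[(o[:,2]>.042)&(o[:,2]<.052)]
    a=np.deg2rad(9.7);u=np.array([np.cos(a),np.sin(a)]);w=np.array([-u[1],u[0]])
    s=(o[:,:2]-[.6827,-.0109])@np.c_[u,w]*1000
    for g in(s[s[:,0]<0],s[s[:,0]>0]):
        print(n,"lip",len(g),"u pct",np.percentile(g[:,0],[2,50,98]).round(1),"w pct",np.percentile(g[:,1],[1,50,99]).round(1),"slope",np.polyfit(g[:,1],g[:,0],1)[0].round(3))
    for lo,hi,nm in((.032,.042,"plate"),):
        q=P[k&~mask(im,"orange")&(d>0)];q=q[(q[:,2]>lo)&(q[:,2]<hi)];print(nm,len(q),np.median(q[:,2]),rect(q))
    q=P[(d>0)&(P[...,2]>.018)&(P[...,2]<.03)];s=(q[:,:2]-[.6827,-.0109])@np.c_[u,w]*1000
    s=s[(abs(s[:,0])<50)&(abs(s[:,1]-40)<260)&(abs(s[:,1])>55)]
    print(n,"rail u",np.percentile(s[:,0],[1,50,99]).round(1),"w",np.percentile(s[:,1],[1,99]).round(1))
E
python3 - <<'E'
from car import *
for n,b in(("top",(240,330,105,185)),("side",(170,260,250,320))):
    z=np.load(n+"0.npz");carrier(n,z["im"],z["d"],*b)
s=bot.read_state();print(s["position"],np.round(s["tcp_rot"],3).tolist(),s["opening"],s["force"])
E
```

```text
top lip 207 u pct [-40.1 -37.3 -33.7] w pct [-41.   -0.3  39.8] slope -0.008
top lip 267 u pct [30.3 34.6 39. ] w pct [-42.8  -0.2  42.2] slope -0.003
plate 1842 0.036615289358248926 (array([678.8, -11.9]), array([71.9, 88.9]), 9.9)
top rail u [-23.5  -1.5  21.5] w [-193.3  281. ]
side lip 229 u pct [-40.6 -37.3 -32.3] w pct [-44.6   2.2  43.3] slope -0.012
side lip 250 u pct [28.2 32.8 38.5] w pct [-43.9   4.4  44.3] slope -0.025
plate 1430 0.03647524671198933 (array([680.7, -11.2]), array([78.6, 93.1]), 8.6)
side rail u [-30.3  -3.2  20.9] w [-133.7  282.3]
[ 0.21540132 -0.58672033  0.24761181] [[0.939, 0.345, 0.0], [0.345, -0.939, -0.0], [-0.0, 0.0, -1.0]] 0.9946004939078446 [-0.84179179  0.38792834 -0.09238397]
```

```bash
python3 -m handwheel '[[0.01,0.02,0.002,0,0,0.054],[0.03,0.045,0.005,0,0,0.108],[0.045,0.07,0.007,0,0,0.162],[0.06,0.095,0.01,0,0,0.216],[0.08,0.12,0.012,0,0,0.27],[0.095,0.145,0.012,0,0,0.324],[0.115,0.165,0.012,0,0,0.378],[0.13,0.19,0.012,0,0,0.43]]' 1
python3 -m handwheel '[[0.02,0.03,0,0,0,0.054],[0.04,0.06,0,0,0,0.108],[0.06,0.09,0,0,0,0.162],[0.08,0.12,0,0,0,0.216],[0.095,0.145,0,0,0,0.27],[0.11,0.165,0,0,0,0.324],[0.12,0.18,0,0,0,0.378],[0.127,0.191,0,0,0,0.43]]'
python3 -m handwheel '[[0,0,0,0,0,0],[0,0,0,0,0,0],[0,0,0,0,0,0],[0,0,0,0,0,0],[0,0,0,0,0,0],[0,0,0,0,0,0],[0,0,0,0,0,0],[0,0,0,0,0,0]]'
python3 -c "
from h import *
s=bot.read_state();R=np.array(s['tcp_rot']);print(s['time_s'],s['position'],R.round(4).tolist(),np.degrees(np.arctan2(R[1,1],R[0,1])),s['joint_positions'])
im,d=cams.capture('side');cv2.imwrite('pics/hover.png',im)"
```

```text
time_s: 1.37
position: [0.3467, -0.3964, 0.26]
tcp_rot: [[0.347, 0.938, 0.001], [0.938, -0.347, -0.002], [-0.001, 0.002, -1.0]]
force: [0.2, 0.0, 0.8]
opening: 0.999
grasp_force: 0.0
time_s: 2.03
position: [0.4734, -0.2039, 0.2598]
tcp_rot: [[-0.487, 0.874, 0.001], [0.874, 0.487, -0.0], [-0.0, 0.001, -1.0]]
force: [-0.5, 0.2, -0.0]
opening: 1.002
grasp_force: 0.0
time_s: 2.7
position: [0.4722, -0.2061, 0.2595]
tcp_rot: [[-0.479, 0.878, -0.0], [0.878, 0.479, 0.0], [0.0, -0.0, -1.0]]
force: [0.2, 0.1, -0.5]
opening: 0.996
grasp_force: 0.0
2.7 [ 0.47221548 -0.20607976  0.25953295] [[-0.4794, 0.8776, -0.0], [0.8776, 0.4794, 0.0], [0.0, -0.0, -1.0]] 28.645294981345973 [-3.60178232e+01  2.09003275e+01  9.68804808e+01 -9.73342021e-04
  6.22210764e+01 -6.46626645e+01]
```

View pics/hover.png

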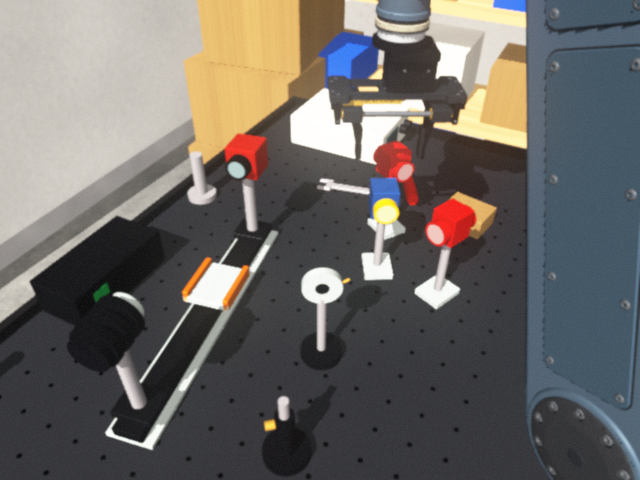

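The gripper hovers with its fingertips at (357,150) and (423,150), straddling the blue head at (384,190). Both red stands are clear. I'll descend, check for contact and then close.

```bash
python3 -m handwheel '[[0,0,-0.015,0,0,0],[0,0,-0.03,0,0,0],[0,0,-0.045,0,0,0],[0,0,-0.06,0,0,0],[0,0,-0.075,0,0,0],[0,0,-0.09,0,0,0],[0,0,-0.0995,0,0,0],[0,0,-0.0995,0,0,0]]'
python3 -m handwheel '[[0,0,0,0,0,0],[0,0,0,0,0,0],[0,0,0,0,0,0],[0,0,0,0,0,0],[0,0,0,0,0,0],[0,0,0,0,0,0],[0,0,0,0,0,0],[0,0,0,0,0,0]]' -1
python3 -m handwheel '[[0,0,0,0,0,0],[0,0,0,0,0,0],[0,0,0,0,0,0],[0,0,0,0,0,0],[0,0,0,0,0,0],[0,0,0,0,0,0],[0,0,0,0,0,0],[0,0,0,0,0,0]]'
```

```text
time_s: 3.42
position: [0.4713, -0.2051, 0.1583]
tcp_rot: [[-0.48, 0.877, -0.003], [0.877, 0.48, 0.002], [0.004, -0.002, -1.0]]
force: [-0.9, 0.1, -0.0]
opening: 1.003
grasp_force: 0.0
time_s: 4.08
position: [0.4726, -0.2056, 0.1603]
tcp_rot: [[-0.48, 0.877, 0.001], [0.877, 0.48, -0.0], [-0.0, 0.001, -1.0]]
force: [0.3, 1.6, 1.6]
opening: 0.502
grasp_force: 30.0
time_s: 4.75
position: [0.4726, -0.2057, 0.1602]
tcp_rot: [[-0.48, 0.877, 0.001], [0.877, 0.48, -0.0], [-0.0, 0.0, -1.0]]
force: [0.7, 1.4, 3.9]
opening: 0.5
grasp_force: 30.0
```

The opening is 0.50 × 87 = 43.5 mm, so it is holding the 44 mm head at 30 N. Next I lift gently.

```bash
python3 -m handwheel '[[0,0,0.005,0,0,0],[0,0,0.015,0,0,0],[0,0,0.027,0,0,0],[0,0,0.04,0,0,0],[0,0,0.053,0,0,0],[0,0,0.065,0,0,0],[0,0,0.075,0,0,0],[0,0,0.08,0,0,0]]'
python3 -m handwheel '[[0,0,0,0,0,0],[0,0,0,0,0,0],[0,0,0,0,0,0],[0,0,0,0,0,0],[0,0,0,0,0,0],[0,0,0,0,0,0],[0,0,0,0,0,0],[0,0,0,0,0,0]]'
python3 - <<'E'
from m import *
from scipy.optimize import least_squares
im,d=cams.capture('side');cv2.imwrite('pics/lift.png',im);np.savez("side1.npz",im=im,d=d)
c=cams.calibration('side');P=cloud(c,d)
s=bot.read_state();t=np.array(s["position"]);print(t)
near=(d>0)&(np.hypot(P[...,0]-t[0],P[...,1]-t[1])<.06)
foot=P[near&(P[...,2]>.06)&(P[...,2]<.105)]
print("foot",len(foot),rect(foot),np.percentile(foot[:,2],[2,50,98]))
# foot top plane
f=foot[foot[:,2]>np.percentile(foot[:,2],50)];A=np.c_[f[:,:2]-t[:2],np.ones(len(f))];print("foot top plane",np.linalg.lstsq(A,f[:,2],rcond=None)[0])
# post visible axis by height
for z in np.arange(.11,.20,.015):
    q=P[near&(abs(P[...,2]-z)<.0075)&(np.hypot(P[...,0]-t[0],P[...,1]-t[1])<.03)]
    if len(q):print(z.round(3),len(q),q[:,:2].mean(0).round(4))
E
```

```text
time_s: 5.42
position: [0.4722, -0.2058, 0.2411]
tcp_rot: [[-0.48, 0.877, 0.0], [0.877, 0.48, -0.001], [-0.001, -0.0, -1.0]]
force: [0.5, -0.7, -5.6]
opening: 0.504
grasp_force: 30.0
time_s: 6.08
position: [0.4724, -0.2057, 0.2399]
tcp_rot: [[-0.48, 0.877, -0.0], [0.877, 0.48, 0.0], [0.0, -0.0, -1.0]]
force: [-0.6, -1.1, -7.1]
opening: 0.504
grasp_force: 30.0
[ 0.47237312 -0.20567482  0.23994222]
foot 723 (array([ 471.8, -206.1]), array([50.3, 62.3]), 29.0) [0.08118802 0.09096179 0.10092845]
foot top plane [-0.00210147 -0.00264053  0.09282438]
0.11 62 [ 0.4707 -0.2021]
0.125 64 [ 0.4703 -0.2018]
0.14 71 [ 0.4702 -0.2021]
0.155 67 [ 0.4704 -0.2021]
0.17 71 [ 0.4703 -0.202 ]
0.185 70 [ 0.4706 -0.2019]
```

View pics/lift.png

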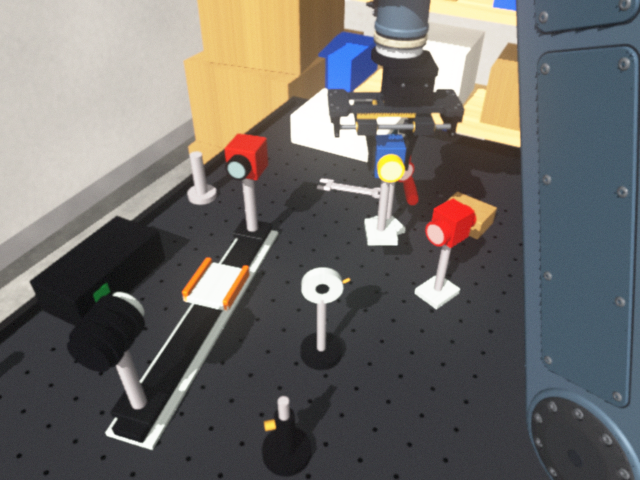

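The picture shows the stand hanging upright: head at (391,158), foot at (384,232), and post points constant to 0.5 mm over the height. The foot centre is under the TCP and the iris and holder are untouched. Now I carry it over the carrier with a −18.7° turn.

```bash
python3 -m handwheel '[[0.004,0.004,0,0,0,-0.003],[0.013,0.012,0,0,0,-0.01],[0.027,0.025,0,0,0,-0.02],[0.042,0.039,0,0,0,-0.032],[0.057,0.053,0,0,0,-0.044],[0.072,0.067,0,0,0,-0.056],[0.088,0.082,0,0,0,-0.069],[0.104,0.097,0,0,0,-0.082]]'
python3 -m handwheel '[[0.016,0.015,0,0,0,-0.013],[0.032,0.03,0,0,0,-0.026],[0.048,0.045,0,0,0,-0.038],[0.063,0.059,0,0,0,-0.05],[0.078,0.073,0,0,0,-0.061],[0.091,0.085,0,0,0,-0.071],[0.1,0.094,0,0,0,-0.078],[0.105,0.098,0,0,0,-0.081]]'
python3 -m handwheel '[[0,0,0,0,0,0],[0,0,0,0,0,0],[0,0,0,0,0,0],[0,0,0,0,0,0],[0,0,0,0,0,0],[0,0,0,0,0,0],[0,0,0,0,0,0],[0,0,0,0,0,0]]'
cat > chk.py <<'E'
from car import *
import sys
tag=sys.argv[1]
s=bot.read_state();t=np.array(s["position"]);R=np.array(s["tcp_rot"]);print(s["time_s"],t.round(4),"yaw y",np.degrees(np.arctan2(R[1,1],R[0,1])).round(2),s["force"].__repr__())
z0=t[2]-.160
for n in("side","top"):
    im,d=cams.capture(n);cv2.imwrite(f'pics/{tag}_{n}.png',im);c=cams.calibration(n);P=cloud(c,d)
    r=np.hypot(P[...,0]-t[0],P[...,1]-t[1])
    if n=="side":
        f=P[(d>0)&(r<.045)&(P[...,2]>z0+.002)&(P[...,2]<z0+.02)&~mask(im,"orange")];print("foot",len(f),rect(f))
        q=P[(d>0)&(r<.02)&(P[...,2]>z0+.03)&(P[...,2]<z0+.12)]
        print("post",len(q),"slope x,y per z",np.polyfit(q[:,2],q[:,0],1)[0].round(4),np.polyfit(q[:,2],q[:,1],1)[0].round(4))
        carrier(n,im,d,170,260,250,320)
E
python3 chk.py over
```

```text
time_s: 6.8
position: [0.5772, -0.1075, 0.2399]
tcp_rot: [[-0.329, 0.944, -0.0], [0.944, 0.329, 0.0], [0.0, -0.0, -1.0]]
force: [0.9, -0.1, -6.2]
opening: 0.502
grasp_force: 30.0
time_s: 7.47
position: [0.6825, -0.0085, 0.2394]
tcp_rot: [[-0.175, 0.985, 0.0], [0.985, 0.175, 0.001], [0.001, 0.0, -1.0]]
force: [0.9, 0.3, -5.7]
opening: 0.501
grasp_force: 30.0
time_s: 8.13
position: [0.6813, -0.011, 0.2402]
tcp_rot: [[-0.174, 0.985, 0.0], [0.985, 0.174, -0.0], [-0.0, 0.0, -1.0]]
force: [-0.4, -0.4, -5.6]
opening: 0.501
grasp_force: 30.0
8.1333 [ 0.6813 -0.011   0.2402] yaw y 10.01 array([-0.44197008, -0.44191364, -5.60374781])
foot 829 (array([680.2, -12.7]), array([51. , 62.3]), 9.5)
post 428 slope x,y per z -0.0071 -0.0017
side lip 226 u pct [-40.6 -37.6 -32.5] w pct [-44.7   2.2  42.9] slope -0.006
side lip 140 u pct [27.9 32.  37.8] w pct [-1.5 22.4 44. ] slope -0.006
plate 1135 0.03654744981071742 (array([681. , -12.2]), array([78.6, 92.6]), 9.1)
side rail u [-30.5  -4.4  20.2] w [-133.6  282.2]
```

View pics/over_side.png

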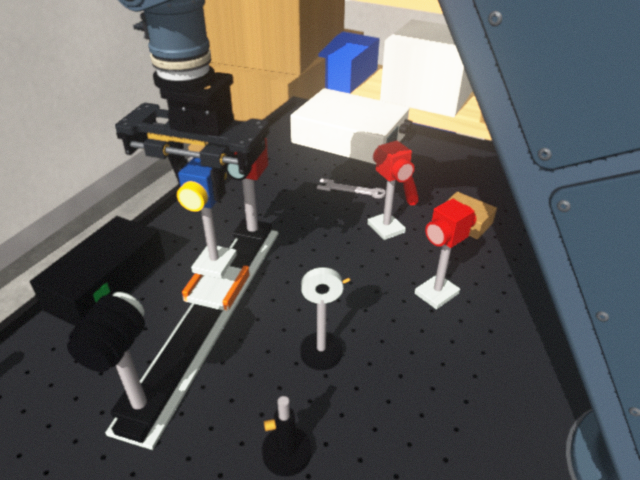

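The foot, around (213,262), hangs centred over the carrier: across −2.8 mm against −2.4 mm for the lips in the same camera, and yaw is right. I lower in steps and watch the force.

```bash
python3 -m handwheel '[[0,0,-0.004,0,0,0],[0,0,-0.009,0,0,0],[0,0,-0.014,0,0,0],[0,0,-0.019,0,0,0],[0,0,-0.024,0,0,0],[0,0,-0.029,0,0,0],[0,0,-0.034,0,0,0],[0,0,-0.037,0,0,0]]'
python3 -m handwheel '[[0,0,-0.001,0,0,0],[0,0,-0.002,0,0,0],[0,0,-0.003,0,0,0],[0,0,-0.004,0,0,0],[0,0,-0.005,0,0,0],[0,0,-0.0055,0,0,0],[0,0,-0.006,0,0,0],[0,0,-0.006,0,0,0]]'
python3 chk.py down
```

```text
time_s: 8.9
position: [0.6811, -0.0106, 0.202]
tcp_rot: [[-0.174, 0.985, -0.001], [0.985, 0.174, 0.0], [0.0, -0.001, -1.0]]
force: [-1.2, 0.7, -6.4]
opening: 0.506
grasp_force: 30.0
time_s: 9.57
position: [0.6814, -0.0107, 0.1973]
tcp_rot: [[-0.174, 0.985, 0.0], [0.985, 0.174, -0.0], [-0.0, 0.0, -1.0]]
force: [0.5, -0.7, -5.1]
opening: 0.5
grasp_force: 30.0
9.5667 [ 0.6814 -0.0107  0.1973] yaw y 10.03 array([ 0.49178865, -0.65613842, -5.0875286 ])
foot 818 (array([681.8, -10.1]), array([60.7, 65.9]), 10.7)
post 390 slope x,y per z -0.004 0.0048
side lip 250 u pct [-40.5 -36.6 -30.9] w pct [-44.2   2.2  44. ] slope -0.008
side lip 247 u pct [28.2 32.7 39.2] w pct [-42.9   5.2  44.6] slope -0.03
plate 503 0.03673219139009899 (array([681.4, -11.3]), array([79.9, 91.9]), 8.7)
side rail u [-30.3  -3.5  20.8] w [-133.9  282.3]
```

View pics/down_side.png

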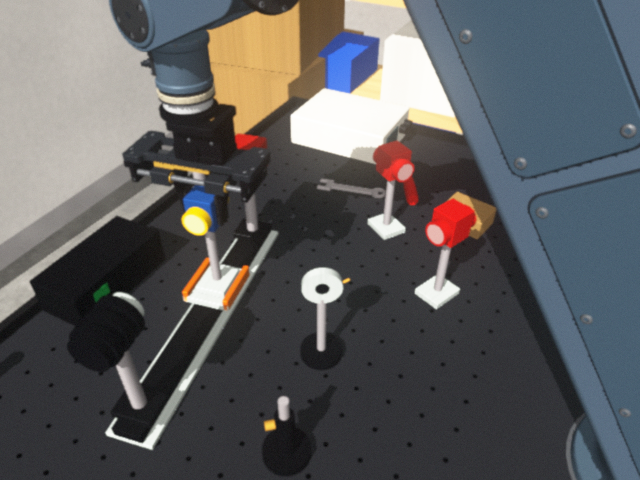

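The foot, at (217,285), is between the lips. The force is still −5.1 N, the full weight, so it is not yet bearing on the plate. I go down the last fraction of a millimetre in small steps.

```bash
python3 -m handwheel '[[0,0,-0.0002,0,0,0],[0,0,-0.0004,0,0,0],[0,0,-0.0006,0,0,0],[0,0,-0.0008,0,0,0],[0,0,-0.001,0,0,0],[0,0,-0.001,0,0,0],[0,0,-0.001,0,0,0],[0,0,-0.001,0,0,0]]'
```

```text
time_s: 10.33
position: [0.6815, -0.0107, 0.1973]
tcp_rot: [[-0.174, 0.985, 0.001], [0.985, 0.174, -0.0], [-0.0, 0.001, -1.0]]
force: [-1.5, -0.2, 6.2]
opening: 0.505
grasp_force: 30.0
```

It is now bearing: the force went from −5 to +6 N. I ease off slightly, hold, then release.

```bash
python3 -m handwheel '[[0,0,0.0002,0,0,0],[0,0,0.0004,0,0,0],[0,0,0.0004,0,0,0],[0,0,0.0004,0,0,0],[0,0,0.0004,0,0,0],[0,0,0.0004,0,0,0],[0,0,0.0004,0,0,0],[0,0,0.0004,0,0,0]]'
python3 chk.py set
```

```text
time_s: 11.0
position: [0.6815, -0.0107, 0.1973]
tcp_rot: [[-0.174, 0.985, 0.001], [0.985, 0.174, -0.0], [-0.0, 0.001, -1.0]]
force: [-2.7, 0.8, 6.0]
opening: 0.506
grasp_force: 30.0
11.0 [ 0.6815 -0.0107  0.1973] yaw y 10.03 array([-2.67683488,  0.77520478,  5.96976937])
foot 826 (array([682.5, -11.3]), array([61.4, 63.8]), 10.4)
post 393 slope x,y per z -0.0036 0.0032
side lip 253 u pct [-40.4 -36.6 -31. ] w pct [-43.9   1.9  43.6] slope -0.012
side lip 249 u pct [28.3 32.3 38.8] w pct [-42.9   3.8  43.2] slope -0.034
plate 499 0.036610190324085225 (array([681.5, -11.6]), array([78.1, 93.4]), 10.5)
side rail u [-30.5  -3.4  20.8] w [-134.   282.1]
```

```bash
python3 -m handwheel '[[0,0,0,0,0,0],[0,0,0,0,0,0],[0,0,0,0,0,0],[0,0,0,0,0,0],[0,0,0,0,0,0],[0,0,0,0,0,0],[0,0,0,0,0,0],[0,0,0,0,0,0]]' 1
python3 -m handwheel '[[0,0,0,0,0,0],[0,0,0,0,0,0],[0,0,0,0,0,0],[0,0,0,0,0,0],[0,0,0,0,0,0],[0,0,0,0,0,0],[0,0,0,0,0,0],[0,0,0,0,0,0]]'
python3 chk.py open | head -3
```

```text
time_s: 11.77
position: [0.6814, -0.0107, 0.1964]
tcp_rot: [[-0.174, 0.985, 0.0], [0.985, 0.174, -0.0], [-0.0, 0.0, -1.0]]
force: [-0.5, -0.1, 0.3]
opening: 0.98
grasp_force: 0.0
time_s: 12.43
position: [0.6814, -0.0107, 0.1964]
tcp_rot: [[-0.174, 0.985, -0.0], [0.985, 0.174, 0.0], [0.0, -0.0, -1.0]]
force: [0.5, -1.0, 0.3]
opening: 1.0
grasp_force: 0.0
12.4333 [ 0.6814 -0.0107  0.1964] yaw y 10.03 array([ 0.51226803, -1.01150338,  0.26538297])
foot 851 (array([682.6, -12.4]), array([61.9, 84. ]), 10.6)
post 396 slope x,y per z -0.0004 0.0033
```

View pics/open_side.png

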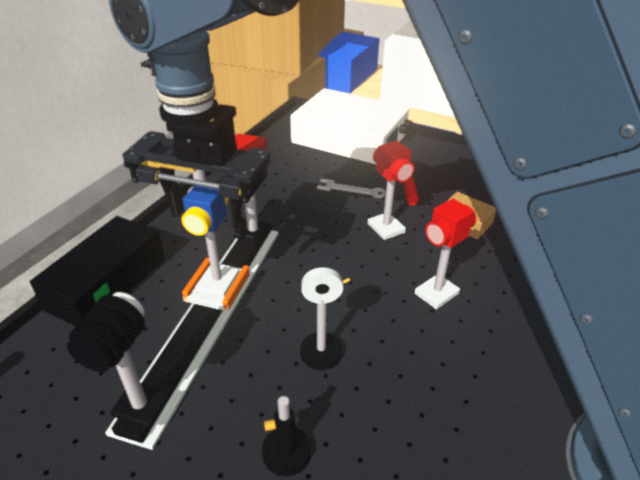

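The fingers are open and clear of the head at (204,210), and the stand stands upright between the lips. I retreat straight up and check it from above.

```bash
python3 -m handwheel '[[0,0,0.008,0,0,0],[0,0,0.02,0,0,0],[0,0,0.035,0,0,0],[0,0,0.05,0,0,0],[0,0,0.065,0,0,0],[0,0,0.08,0,0,0],[0,0,0.095,0,0,0],[0,0,0.105,0,0,0]]'
python3 -m handwheel '[[-0.02,-0.02,0,0,0,0],[-0.04,-0.04,0,0,0,0],[-0.06,-0.06,0,0,0,0],[-0.08,-0.08,0,0,0,0],[-0.1,-0.1,0,0,0,0],[-0.12,-0.12,0,0,0,0],[-0.13,-0.13,0,0,0,0],[-0.13,-0.13,0,0,0,0]]'
python3 -m handwheel '[[0,0,0,0,0,0],[0,0,0,0,0,0],[0,0,0,0,0,0],[0,0,0,0,0,0],[0,0,0,0,0,0],[0,0,0,0,0,0],[0,0,0,0,0,0],[0,0,0,0,0,0]]'
python3 - <<'E'
from car import *
for n in("side","top"):
    im,d=cams.capture(n);cv2.imwrite(f"pics/end_{n}.png",im);P=cloud(cams.calibration(n),d)
    r=np.hypot(P[...,0]-.6815,P[...,1]+.0107);q=P[(d>0)&(r<.05)&mask(im,"blue")&(P[...,2]>.19)]
    T=q[q[:,2]>.208] if len(q) else q
    print(n,len(q),len(T),T.mean(0).round(4) if len(T) else"",rect(T) if len(T) else"")
    q=P[(d>0)&(r<.02)&(P[...,2]>.07)&(P[...,2]<.15)]
    if len(q)>50:print("post slopes",np.polyfit(q[:,2],q[:,0],1)[0].round(4),np.polyfit(q[:,2],q[:,1],1)[0].round(4))
E
```

```text
time_s: 13.2
position: [0.6822, -0.0108, 0.3049]
tcp_rot: [[-0.174, 0.985, 0.004], [0.985, 0.174, -0.001], [-0.001, 0.004, -1.0]]
force: [0.7, -0.7, 0.7]
opening: 0.995
grasp_force: 0.0
time_s: 13.87
position: [0.5498, -0.1425, 0.3022]
tcp_rot: [[-0.171, 0.985, -0.0], [0.985, 0.171, -0.001], [-0.001, -0.0, -1.0]]
force: [-0.3, 0.1, 0.4]
opening: 0.998
grasp_force: 0.0
time_s: 14.53
position: [0.5515, -0.1405, 0.3014]
tcp_rot: [[-0.174, 0.985, -0.0], [0.985, 0.174, 0.0], [0.0, -0.0, -1.0]]
force: [0.4, 0.0, 0.4]
opening: 1.001
grasp_force: 0.0
side 847 677 [ 0.6771 -0.0079  0.2156] (array([679.7, -11.9]), array([43.1, 46.6]), 8.6)
post slopes -0.0025 0.0015
top 1122 1031 [ 0.6794 -0.0121  0.2162] (array([680.1, -11.7]), array([45.7, 45.1]), 9.2)
post slopes -0.0174 -0.0369
```

View pics/end_side.png

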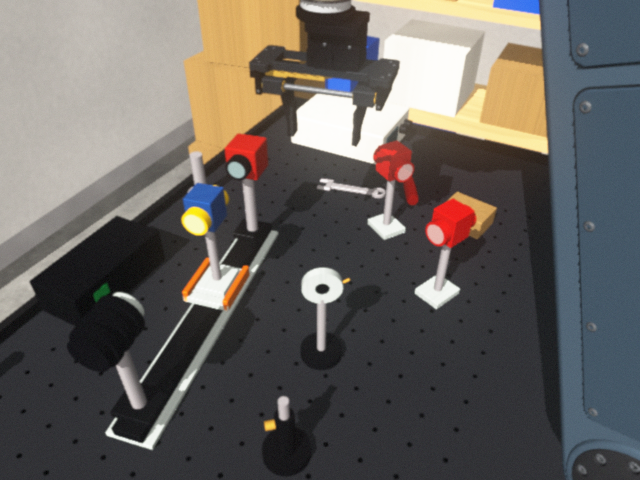

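The lens stand stands free at (210,240). Its head top is at 0.216 m (0.217 expected), centred within 2 mm, with yaw about 9° against 9.7° for the rail. The iris (321,300) and holder (287,440) are unmoved, and the arm is clear.

```bash
python3 -c "
from rig import bot
print(bot.hand_in())"
```

```text
the job is handed in; nothing more can be done
None
```

The lens stand is standing upright by itself in the carrier, its lens looking along the rail; the other two stands were not moved, and I handed the job in at about 15 s of the 48 s (the hand-in gave no verdict).

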